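# Seat an impeller on its drive spindle and spin it by hand

### The job

Put the vaned impeller on the spindle of the drive unit, feel it round until its slots find the cross pin, and press it fully home without forcing it. Then gently turn it by hand at least one full turn, either way, to check that it runs freely, and leave it home, standing still and untouched. Leave the spanner, timer, jar and tape where they are.

Things in the scene. Friction and masses are not known exactly. Their poses are not given: they have to be found in the camera images.
- impeller: Loose aluminium impeller, about 0.15 kg, 120 mm across, 64 mm high, upright on the bench. Origin: centre of its underside, z up its axis. Round plate of radius 60 mm at z = 10 to 16 mm. Four radial vanes 4 mm thick stand on it along +x, +y, -x, -y, from radius 22 to 58 mm, top at z = 31.5 mm. Hub 35 mm in diameter up to z = 40 mm
- grip_top (a point): Centre of the impeller's closed flat top, 64 mm over its origin; the round grip below it is 30 mm in diameter and 24 mm high
- slots (a point): Centre of the impeller's underside (its origin): a cross of two slots along its x and y, each 10.2 mm wide, 8 mm deep and open at both ends, round a blind bore, 20 mm in diameter with a narrow lip of 15 mm at z = 40 mm, that takes the spindle up to z = 60 mm
- drive: Grey drive unit fixed on the bench, 150 x 130 mm, housing top at z = 38 mm. Origin: centre of its underside; the spindle stands upright on its z axis
- seat (a point): Point on the spindle axis on the upper face of its flange (38 mm in diameter), 50 mm over the bench; the impeller's origin comes here when it is home. A steel shaft 12 mm in diameter rises from here
- shaft_tip (a point): Tip of the shaft, 58 mm over the seat; the top 10 mm taper to about 4 mm. Two spring balls in the shaft, 43 mm over the seat, hold back the last 5 mm of travel: even in line with the pin the impeller does not sink by its weight but needs a push of about 10 to 15 N, snaps down and then stays
- pin (a point): Centre of the cross pin, 3.5 mm over the seat: a steel bar 7 mm thick, 32 mm over its ends, through the shaft on the flange. The impeller rests on it 7 mm too high until a slot is in line with it (1.6 mm play either side; a quarter turn always meets it). The pin's direction differs each time and is in no pose or joint value: find it by feel or eye
- spindle (a joint): Turning angle of spindle and pin, rad: 0 at the start, counts on over whole turns, positive anticlockwise from above. Endless; stays where left; friction about 0.05 N m (1 N at the vanes). Turning the impeller while pressing it hard on the pin (over about 7 N) drags the spindle along and the slots do not find the pin; 3 N does not
- spanner: Steel spanner lying on the bench, about 31 x 192 x 6 mm; leave alone. Origin: centre of its underside
- timer: Small white bench timer, 58 x 66 x 16 mm; leave alone. Origin: centre of its underside
- jar: Dark sample jar with black lid, 48 mm in diameter, 78 mm high; leave alone. Origin: centre of its underside
- tape: Roll of tan tape lying flat, 100 mm in diameter, 24 mm high; leave alone. Origin: centre of its underside

How it is judged:
By the outcome, as a careful person would: the job done as asked, in the order asked, and still so for the second after the job is handed in, with the robot touching nothing.
It also fails if it takes over 67 s, if anything falls off the work surface, if the arm or the gripper's body presses on something with over 40 N, if the wrist force passes 120 N, or if a joint passes its speed limit or range.

### The arm

A 7-joint arm with a two-finger parallel gripper is mounted at the origin on a cart in front of the work surface, level with it; the furniture and walls round the work are solid. World frame = base frame: x ahead of the robot, y to its left, z up, the work surface at z = 0. Lengths are in m, angles in rad, forces in N, time in s.
With the tool pointing down it reaches from about 0.425 to 0.875 m from the base axis. Payload 9.9 kg.
Tool frame: the origin (TCP) lies at the very end of the fingers, on their centre line; the grasp point (between the pads) lies 19 mm behind it; z points along the fingers, y is the line along which they close (so a half turn about z gives the same grasp; the last joint's range is limited). The gripper opens to 85 mm and grips with 20 to 120 N. Pads are 22 mm wide; open, the fingers measure 114 mm over their backs; the gripper's body (76 mm by 85 mm) begins 54 mm behind the grasp point. The pads swing forward as they close: fully open they stand 13 mm farther back than shut.
Start: joints at [-1.255, 0.576, 0.025, 1.437, -0.015, 1.129, -0.057], TCP at [0.263, 0.622, 0.231] pointing down, gripper open.
Joint ranges: [-2.76, 2.76], [-0.34, 2.15], [-1.52, 1.57], [0.19, 2.46], [-1.09, 4.23], [0.17, 1.99], [-2.82, 2.82]. Speed limits (rad/s): [2.22, 2.22, 3.01, 3.01, 3.14, 3.14, 3.14].

### API

Orientations are given as a unit quaternion [x, y, z, w].
In Python, from workcell import bot, eoat, ik, snapshot, close_job, telemetry gives the robot as it stands. Calls block until the motion is done:
- bot.goto(position, orientation): joint-space move of the TCP to a pose.
- bot.servo_line(position, orientation=None, vel=0.15): straight line of the TCP; orientation=None keeps the orientation; vel is the mean speed in m/s.
- bot.move_joints(angles): joint-space move.
- eoat.open_jaws() and eoat.grab(strength=None): open the fingers fully, or close them until they stop; strength is the grip in N (None keeps the last).
- bot.hold(seconds).
- ik(position, orientation): joint angles nearest the present ones, or None.
- snapshot(name): name is "scene" or "top"; returns a dict with "frame" (400x640x3 uint8, red, green, blue), "vertical_fov" (degrees; the focal length in pixels is half the picture's height over the tangent of half this angle, whatever the lens; pixels are square), "cx", "cy" (the principal point, pixels), "position" and "rotation" of the camera in the world. Camera axes: x right, y up, looking along -z (the intrinsics and any distortion apply to the point x, -y, -z); pixel columns grow to the right and rows downward; lengths in m; the calibration is good to about 2 mm. A picture is of the moment at which its call begins. There is no depth.
A pose or a line that the arm cannot do raises bot.Unreachable and nothing moves.
- close_job(): hands the job in; it is judged then, once.
Readings, each from a call of its own:
- telemetry.get_time_s(): time.
- telemetry.get_joint_pos(): joint angles.
- telemetry.get_joint_velocities(): joint speeds.
- telemetry.get_joint_efforts(): joint torques, N m.
- telemetry.get_tcp_pos(): TCP position.
- telemetry.get_ee_rot(): TCP orientation.
- telemetry.get_contact_force(): force on the tool from outside, world axes, zero at the start.
- telemetry.get_moment(): the same for the moment, N m.
- telemetry.get_grip_width(): finger opening in m.
- telemetry.get_finger_force(): force on a finger pad.
Only numpy, scipy, OpenCV 4.12 (cv2) and the standard library are available. Lean on these libraries where they do the work, as an engineer would, in place of code of your own. Each camera call takes 0.05 s, during which the arm holds its last target. There are 200 camera calls.

## Working session

There is one attempt and no reset: what is moved stays moved. The work goes in short steps, each a Python script; the robot and the scene stay as the last script left them, time stands still between calls to the robot, and variables do not carry over. Pictures are saved under pics/ and viewed, at most 10 in all, crops included, and the job is handed in when it is done.

```bash
ls; mkdir -p pics
python3 - <<'E'
from workcell import *
import cv2,numpy as np
for n in("scene","top"):
    s=snapshot(n); cv2.imwrite(f"pics/{n}0.png",s["frame"][:,:,::-1])
    print(n,{k:v for k,v in s.items() if k!="frame"})
print(telemetry.get_time_s(),telemetry.get_ee_rot(),telemetry.get_contact_force())
E
```

```text
pics
scene {'vertical_fov': 53.396176516720615, 'cx': 322.6256884870611, 'cy': 205.74146279513423, 'position': array([-0.25963733, -0.45877725,  0.61241863]), 'rotation': array([ 0.4437247 , -0.25821051, -0.43200042,  0.74149265])}
top {'vertical_fov': 43.52996598016665, 'cx': 318.42320066206423, 'cy': 204.76676862018084, 'position': array([0.35201364, 0.00856101, 1.47248632]), 'rotation': array([-0.06248652,  0.0624673 ,  0.71212282, -0.6964728 ])}
0.1 [ 1.98521781e-01  9.80096162e-01 -7.73072434e-04 -1.31835129e-04] [-0.33564001  0.45807272 -0.37396237]
```

View pics/scene0.png

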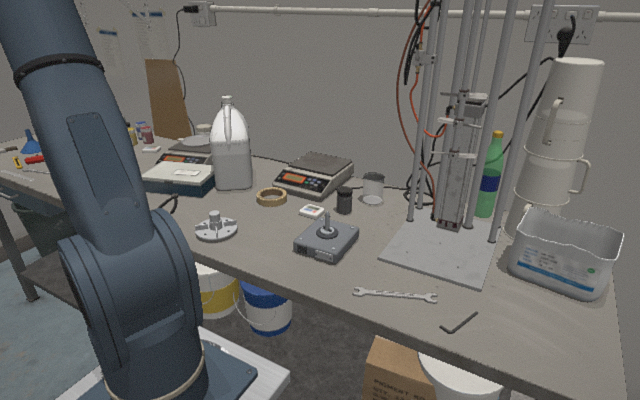

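View pics/top0.png

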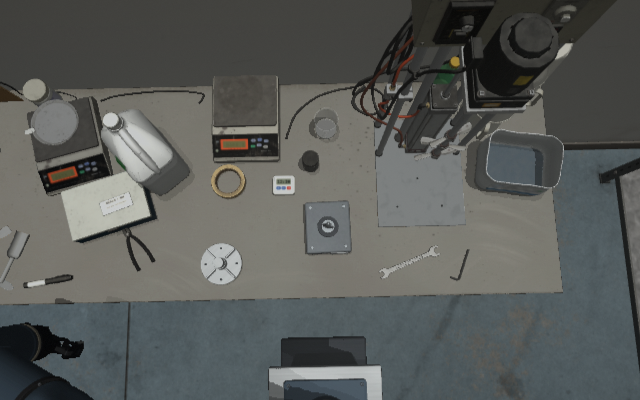

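```bash
cat > h.py <<'E'
from workcell import *
import cv2,numpy as np
from scipy.spatial.transform import Rotation as R
def cam(s):
    return 200/np.tan(np.radians(s["vertical_fov"])/2),R.from_quat(s["rotation"]).as_matrix(),np.array(s["position"])
def ray(s,px,z):
    f,M,p=cam(s); d=M@np.array([(px[0]-s["cx"])/f,-(px[1]-s["cy"])/f,-1]); return p+d*(z-p[2])/d[2]
def proj(s,P):
    f,M,p=cam(s); c=M.T@(np.array(P)-p); return s["cx"]+f*c[0]/-c[2], s["cy"]-f*c[1]/-c[2]
def down(yaw): # tool z down, tool y axis along world yaw
    y=np.array([np.cos(yaw),np.sin(yaw),0]);z=np.array([0,0,-1.]);return R.from_matrix(np.c_[np.cross(y,z),y,z]).as_quat()
E
python3 - <<'E'
from h import *
t=snapshot("top");s=snapshot("scene")
print("imp top",ray(t,(221,264),.03),"drive",ray(t,(328,227),.05))
def crop(f,x,y,w,h,k): return cv2.resize(f[y:y+h,x:x+w],None,fx=k,fy=k,interpolation=cv2.INTER_CUBIC)
a=crop(t["frame"],190,235,65,50,6);b=crop(t["frame"],295,195,65,65,6)[:300]
c=crop(s["frame"],185,200,65,50,6);d=crop(s["frame"],292,205,65,50,6)
im=np.vstack([np.hstack([a,b]),np.hstack([c,d])]);print(im.shape)
cv2.imwrite("pics/crop1.png",im[:,:,::-1])
E
```

```text
imp top [0.44378104 0.28866796 0.03      ] drive [ 0.54111861 -0.02020237  0.05      ]
(600, 780, 3)
```

View pics/crop1.png

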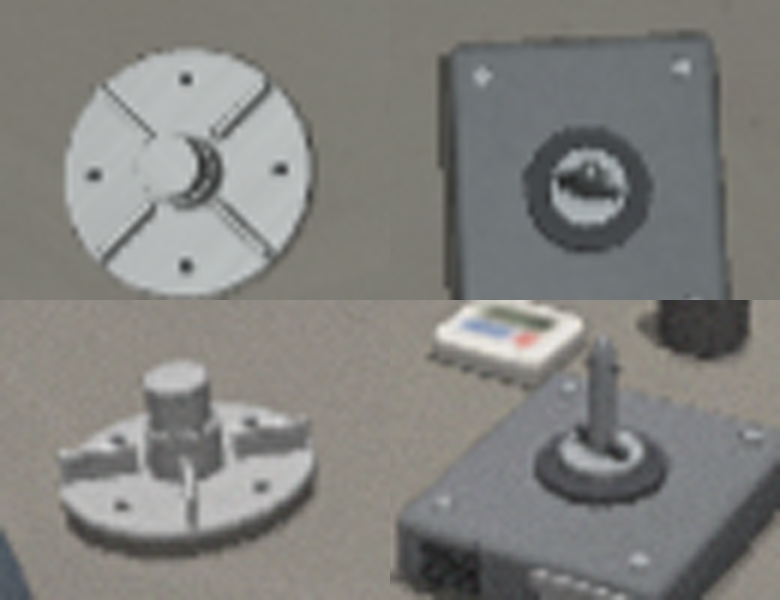

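Run:
```python
from h import *
for n in("top","scene"):
    s=snapshot(n);g=cv2.cvtColor(s["frame"],cv2.COLOR_RGB2HSV)
    # light grey impeller, coarse windows
    for nm,P,rad,z in(("imp",(.444,.289,.016),32,.016),("flange",(.541,-.02,.05),11,.05)):
        u,v=map(int,proj(s,P)); w=g[v-rad:v+rad,u-rad:u+rad]
        if nm=="imp" and n=="scene": print("scene proj",u,v)
        if n=="scene" and nm=="flange": print("scene flange",proj(s,P), "tip",proj(s,(.541,-.02,.108)));continue
        m=((w[:,:,2]>150)).astype(np.uint8)
        c=max(cv2.findContours(m,0,cv2.CHAIN_APPROX_NONE)[0],key=cv2.contourArea)
        c=cv2.convexHull(c)[:,0,:]+[u-rad,v-rad]
        W=np.array([ray(s,p,z)[:2] for p in c]).astype(np.float32)
        (cx,cy),r=cv2.minEnclosingCircle(W); e=cv2.fitEllipse(W*1000)
        print(n,nm,len(c),cx,cy,r,e)
    if n=="top":
        print(w[:,:,2])
        u,v=proj(s,(.541,-.02,.108));print("tip proj",u,v,"seat",proj(s,(.541,-.02,.05)))
print(telemetry.get_joint_pos())
for p,y in(((.444,.289,.2),0),((.541,-.02,.2),0)):
  for y in np.radians([0,45,90,135]):
    print(y,ik(p,down(y)))
```

```text
top imp 28 0.4469357430934906 0.2927194833755493 0.059254687279462814 ((446.95709228515625, 292.49896240234375), (116.83992004394531, 117.3685073852539), 57.11698913574219)
top flange 5 0.541151762008667 -0.01876591518521309 0.016094017773866653 ((541.1708984375, -18.771970748901367), (25.738656997680664, 32.30254364013672), 179.013671875)
[[119 118 119 119 120 120 120 117  92  98  92  90  95  92  89 107 120 121
  119 120 119 118]
 [120 119 120 119 120 118  84  86  75  77  74  74  76  74  75  84  96 109
  119 119 119 118]
 [121 121 120 119 118  87  74  72  74  73  74  74  73  73  75  75  77  85
   98 117 119 118]
 [121 122 121 117  81  76  75  74  74  74  69  96  83  81  75  74  75  75
   81 102 119 117]
 [120 120 118  80  73  74  74  74  87 155 150 155 152 152 152  85  75  74
   75  80  97 118]
 [119 120 117  68  74  73  75  98 153 172 169 146 148 150 171 153 132  73
   73  75  81 117]
 [120 118  79  72  73  72  76 153 167 167 144  96 120 104 170 170 161 101
   73  72  75  96]
 [120  89  68  74  74  79 120 122 113 102  86  89 159  85 109 143 169 162
   73  74  74  80]
 [119  77  75 
[... 1947 characters left out ...]
7807423  0.39815914  0.15933788  1.86797896 -0.07979886  0.88155517
  0.20519658]
1.5707963267948966 [-0.64414573  0.39313341 -0.03015237  1.86327058  0.01491866  0.88540406
  0.88935364]
2.356194490192345 [-0.49594728  0.39905692 -0.23901774  1.85801932  0.11788019  0.89813458
  1.56572419]
0.0 [-0.3729064   0.44794314  0.47584313  1.84711932 -0.25468063  0.90676651
  0.22102289]
0.7853981633974483 [-0.26858391  0.4269178   0.317401    1.84361153 -0.16615681  0.89682277
  0.91165722]
1.5707963267948966 [-0.16858157  0.41501029  0.17079487  1.84013399 -0.08803913  0.89372526
  1.61400187]
2.356194490192345 [-0.03753303  0.40918045 -0.01736868  1.83546998  0.00884233  0.89701634
  2.29720916]
```

Run:
```python
from h import *
t=snapshot("top");s=snapshot("scene")
def ang(a,b,z): d=ray(t,a,z)-ray(t,b,z); return np.degrees(np.arctan2(d[1],d[0]))%180
c=lambda x,y:(190+x/6,235+y/6)
print("vanes",ang(c(103,83),c(268,252),.025),ang(c(268,83),c(105,262),.025))
print("pin",ang((323,224.6),(332,227),.057))
print("tip top",ray(t,(328,223),.108),"flange",ray(t,(327.75,225.9),.05))
print("tip scene",ray(s,(327.2,211.5),.108),"grip scene",ray(s,(214.5,211.3),.064))
w=cv2.cvtColor(s["frame"],cv2.COLOR_RGB2GRAY)
print(w[206:238,316:342])
```

```text
vanes 44.17943033710084 137.3407882126111
pin 73.66017390230996
tip top [ 0.54448762 -0.01931116  0.108     ] flange [ 0.54430769 -0.01956745  0.05      ]
tip scene [ 0.53600792 -0.02090707  0.108     ] grip scene [0.44857813 0.29666711 0.064     ]
[[203 213 198 164 134 136 138 136 137 141 137 138 142 141 141 142 143 143
  147 146 106  51  50  59  59  58]
 [167 184 197 197 202 190 176 146 139 138 144 138 142 143 139 137 144 142
  114 109  87  54  52  58  58  54]
 [105 112 127 171 206 221 219 202 142 136 140 142 140 144 141 144 142 111
   96  93  72  51  53  58  57  60]
 [118 109 132 180 215 227 230 218 146 140 142 141 138 142 144 142 142 100
   92  90  70  54  53  54  56  56]
 [166 180 201 221 224 226 214 171 131 137 144 148 140 143 140 142 141 131
  100  89  73  51  50  59  57  59]
 [193 217 223 226 225 206 162 131 122 139 131 154 135 141 141 142 139 144
  136 104  89  51  53  51  54  58]
 [219 224 228 220 192 154 120 109 114 126 117 134 122 136 141 145 142 142
  140 132 100  71  63  52  52  56]
 [226 228 222 183 146 120 117 112 134 112 106 119 111 117 137 144 144 142
  145 145 138 
[... 1937 characters left out ...]
03 167 145
   89  79  80  86 110 125 131 132]
 [ 83  81  86  78  67 107 139 167 173 174 171 173 175 159 156 152 130  92
   84  80  79  78 105 127 129 126]
 [ 76  77  84  87  74  78  94 109 122 139 143 147 147 130 128 118  86  69
   79  83  82  76 103 130 134 131]
 [ 76  67  83  87  86  80  78  73  78  96  98 107 106  93  83  86  77  78
   82  81  73  68 120 133 127 130]
 [116  70  60  77  82  84  77  83  80  78  84  88  87  81  83  79  83  84
   85  78  60  85 126 129 128 132]
 [139 111  67  58  63  78  80  86  82  88  81  83  84  82  84  84  87  75
   56  59  65 117 131 128 129 130]
 [130 130 118  94  64  59  53  62  65  78  81  78  73  77  67  63  58  59
   61  87 112 127 130 132 127 122]]
```

Run:
```python
from h import *
p=np.array([.447,.2935])
T=telemetry
def st(m): print(m,round(T.get_time_s(),2),np.round(T.get_tcp_pos(),4),np.round(T.get_contact_force(),2),round(T.get_grip_width(),4),np.round(T.get_finger_force(),1))
bot.goto([*p,.12],down(np.pi/2));st("above")
bot.servo_line([*p,.044],vel=.15);st("down")
eoat.grab(20);st("grab1")
eoat.open_jaws()
bot.servo_line([*p,.072],vel=.15)
bot.goto([*p,.072],down(0));bot.servo_line([*p,.044],vel=.15)
st("pre2");eoat.grab(40);st("grab2")
t=snapshot("top");s=snapshot("scene")
print(T.get_joint_pos())
u,v=map(int,proj(s,[*p,.03]))
a=cv2.resize(t["frame"][225:300,175:265],None,fx=4.4,fy=4.4);b=cv2.resize(s["frame"][v-38:v+37,u-45:u+45],None,fx=4.4,fy=4.4)
cv2.imwrite("pics/g.png",np.hstack([a,b])[:,:,::-1])
```

```text
above 1.86 [0.4469 0.295  0.1203] [ 0.74 -0.07 -0.05] 0.0853 0.0
down 2.52 [0.4471 0.2942 0.0444] [ 1.54 -0.49 -0.03] 0.0857 0.0
grab1 3.08 [0.4473 0.2937 0.0445] [ 0.19 -0.32  5.78] 0.0288 19.5
pre2 5.37 [0.4466 0.2929 0.0436] [-0.6   0.6   0.85] 0.0852 0.0
grab2 5.93 [0.4471 0.2937 0.0444] [-0.74 -0.14  5.08] 0.0281 39.3
[-0.90721797  0.65323177  0.36717726  2.01758075 -0.4344755   0.54542228
 -0.23306959]
```

View pics/g.png

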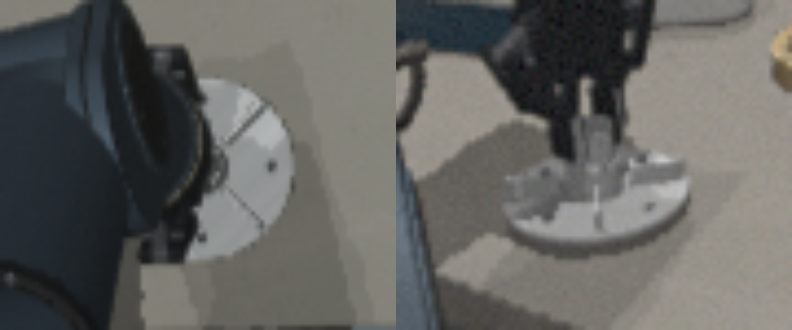

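```bash
cat >> h.py <<'E'
T=telemetry
def st(m): print(m,round(T.get_time_s(),2),np.round(T.get_tcp_pos(),4),np.round(T.get_contact_force(),2),np.round(T.get_moment(),2),round(T.get_grip_width(),4))
E
python3 - <<'E'
from h import *
bot.servo_line([.447,.2935,.17],vel=.2);st("lift")
q=down(np.radians(28)); S=[.544,-.0195]
bot.goto([*S,.17],q);bot.hold(.3);st("above"); f0=T.get_contact_force()
for z in (.155,.14,.125,.115,.108,.104):
    bot.servo_line([*S,z],vel=.06); st("d")
    if np.linalg.norm(T.get_contact_force()-f0)>6: print("contact");break
print(T.get_joint_pos())
t=snapshot("top");s=snapshot("scene")
a=cv2.resize(t["frame"][190:265,283:373],None,fx=4.4,fy=4.4);b=cv2.resize(s["frame"][170:245,280:370],None,fx=4.4,fy=4.4)
cv2.imwrite("pics/p.png",np.hstack([a,b])[:,:,::-1])
E
```

```text
lift 6.82 [0.4463 0.2934 0.169 ] [-0.6   0.42 -1.77] [ 0.02 -0.   -0.03] 0.0283
above 8.36 [ 0.544  -0.0186  0.1699] [ 0.06 -0.08 -1.22] [ 0.05  0.   -0.03] 0.0284
d 8.76 [ 0.5436 -0.0195  0.1544] [ 0.27  1.12 -1.28] [-0.1  -0.01 -0.03] 0.0285
d 9.16 [ 0.5437 -0.0195  0.1396] [-0.9   0.29 -1.66] [0.05 0.03 0.04] 0.028
d 9.56 [ 0.5438 -0.0196  0.1246] [ 0.    0.1  -2.96] [0.11 0.13 0.  ] 0.0281
d 9.88 [ 0.5438 -0.0196  0.1146] [-0.62 -0.12 -0.94] [0.05 0.1  0.06] 0.0279
d 10.14 [ 0.5438 -0.0196  0.1076] [-0.39  0.33 -3.29] [0.04 0.05 0.  ] 0.0279
d 10.39 [ 0.5439 -0.0196  0.1038] [-0.32  0.01 -2.05] [0.1  0.07 0.02] 0.0281
[-0.26005354  0.55932148  0.31691106  1.94458653 -0.26654651  0.67815169
  0.70930659]
```

View pics/p.png

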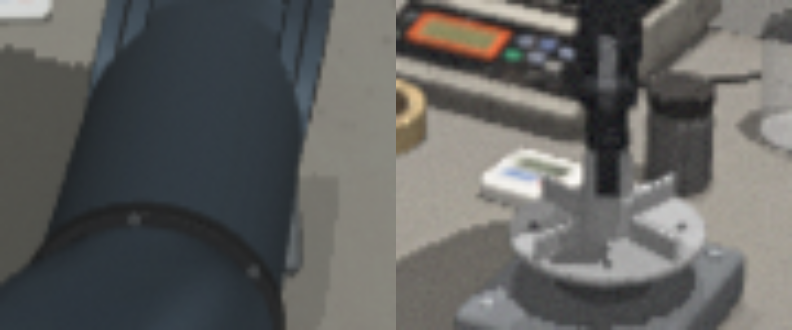

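```bash
cat >> h.py <<'E'
def fz(n=8,dt=.02):
    a=[]
    for _ in range(n): bot.hold(dt); a.append(T.get_contact_force())
    return np.mean(a,0)
S=[.544,-.0195]
E
python3 - <<'E'
from h import *
z=.1038
while z>.0988:
    z-=.0006; bot.servo_line([*S,z],vel=.02); f=fz()
    print(round(T.get_time_s(),2),round(z,4),np.round(T.get_tcp_pos()[2],4),np.round(f,2),T.get_moment()[2].round(3))
    if f[2]>1.5: break
E
```

```text
10.88 0.1032 0.1032 [ 0.1   0.08 -1.72] -0.031
11.26 0.1026 0.1026 [-0.03  0.33 -1.7 ] 0.012
11.64 0.102 0.102 [-0.33  0.68 -1.69] -0.076
12.03 0.1014 0.1014 [-0.56  1.03 -1.46] 0.005
12.41 0.1008 0.1008 [-0.58  1.37 -1.5 ] -0.037
12.79 0.1002 0.1002 [-0.44  1.23 -0.98] -0.033
13.18 0.0996 0.0996 [-0.16  1.35 -1.3 ] -0.007
13.56 0.099 0.0991 [-0.72  1.07  0.38] 0.035
13.94 0.0984 0.0985 [-0.93  1.91  2.68] -0.046
```

Run:
```python
from h import *
z=.0984
while z>.0935:
    z-=.0006; bot.servo_line([*S,z],vel=.03); f=fz(4)
    print(round(T.get_time_s(),2),round(z,4),np.round(T.get_tcp_pos()[2],4),np.round(f,2),T.get_moment().round(2))
    if f[2]>18: break
```

```text
14.26 0.0978 0.0978 [-0.23  3.38  2.85] [0.81 0.04 0.02]
14.57 0.0972 0.0968 [ 0.21  5.16 -1.34] [ 1.28 -0.12 -0.02]
14.89 0.0966 0.0959 [ 0.61  5.29 -5.51] [ 1.19 -0.22 -0.06]
15.21 0.096 0.0954 [-0.35  3.93 -7.11] [ 0.78 -0.04 -0.02]
15.53 0.0954 0.0953 [-1.15  3.73 -6.78] [0.71 0.26 0.04]
15.84 0.0948 0.0948 [-1.    3.04 -4.84] [0.65 0.26 0.  ]
16.16 0.0942 0.0944 [-2.35  2.74  0.13] [ 0.57  0.56 -0.01]
16.48 0.0936 0.0943 [-4.04  1.97  7.46] [ 0.56  1.02 -0.03]
16.79 0.093 0.0942 [-6.09  2.23 14.5 ] [0.65 1.4  0.  ]
```

Run:
```python
from h import *
bot.servo_line([*S,.0944],vel=.03); print(fz(5).round(2))
eoat.open_jaws(); st("open")
C=[.5436,-.0190]
bot.servo_line([*C,.0955],vel=.03); print("free",fz(5).round(2),T.get_moment().round(2))
s=snapshot("scene");cv2.imwrite("pics/h.png",cv2.resize(s["frame"][165:255,270:390],None,fx=5,fy=5)[:,:,::-1])
j=np.array(T.get_joint_pos());print(j)
j[6]=2.6; bot.move_joints(list(j)); bot.hold(.2); st("turned open")
eoat.grab(20); bot.hold(.2); st("grip"); print(fz(5).round(2))
```

```text
[-2.85  2.52  1.33]
open 17.72 [ 0.5441 -0.0195  0.0944] [-0.02  0.65 -0.29] [ 0.02 -0.05  0.02] 0.085
free [-0.06 -0.05 -0.01] [0.01 0.03 0.03]
[-0.25626254  0.57039281  0.31024263  1.95306906 -0.27288043  0.65818675
  0.71395111]
turned open 19.95 [ 0.5436 -0.019   0.0955] [-0.5   0.16 -0.52] [-0.01  0.04  0.06] 0.0856
grip 20.7 [ 0.5435 -0.019   0.0956] [-2.36  0.41  4.4 ] [ 0.13  0.48 -0.03] 0.0297
[-2.04 -0.03  4.28]
```

View pics/h.png

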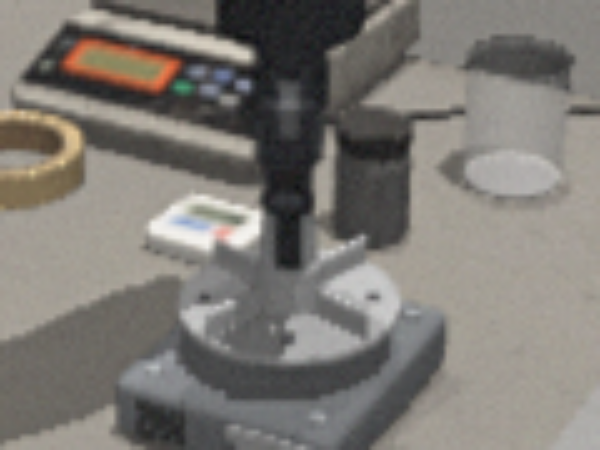

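```bash
cat >> h.py <<'E'
def turn(a,b,step=.65):
    j=np.array(T.get_joint_pos())
    for q in np.linspace(a,b,int(np.ceil(abs(b-a)/step))+1)[1:]:
        j[6]=q; bot.move_joints(list(j)); f=T.get_contact_force()
        print(round(q,2),round(T.get_time_s(),2),np.round(f,1),np.round(T.get_moment(),2),np.round(T.get_tcp_pos(),4))
        if np.linalg.norm(f)>20: print("STOP");return False
    return True
def pic(): return cv2.resize(snapshot("scene")["frame"][195:250,295:360],None,fx=3,fy=3)
E
python3 - <<'E'
from h import *
P=[pic()]
for a in(1.9,1.2,.5): 
    turn(T.get_joint_pos()[6],a,1); P.append(pic())
cv2.imwrite("pics/t.png",np.hstack(P)[:,:,::-1])
E
```

```text
1.9 21.54 [-2.2  0.7  4.2] [0.2  0.49 0.05] [ 0.5436 -0.0188  0.0957]
1.2 22.3 [-2.3  0.4  5.8] [-0.1   0.58  0.  ] [ 0.5434 -0.0191  0.0957]
0.5 23.06 [-3.6  1.   7.4] [0.11 0.93 0.04] [ 0.5429 -0.0191  0.0957]
```

View pics/t.png

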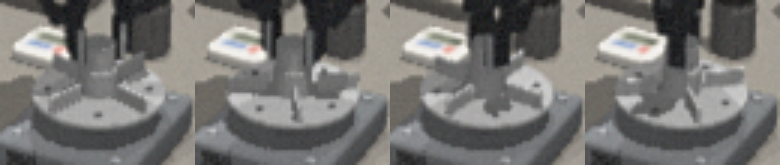

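Run:
```python
from h import *
print(turn(T.get_joint_pos()[6],-2.6,.65))
eoat.open_jaws(); st("open")
bot.servo_line([.5434,-.0190,.0955],down(0) if 0 else None,vel=.03)
j=np.array(T.get_joint_pos()); j[6]=1.9; bot.move_joints(list(j)); bot.hold(.2); st("back")
P=[pic()]; eoat.grab(20); bot.hold(.2); st("grip")
print(turn(1.9,-1.0,.6)); bot.hold(.3)
P.append(pic()); eoat.open_jaws(); bot.hold(.2); st("open")
p=T.get_tcp_pos(); bot.servo_line([p[0],p[1],.22],vel=.1); bot.hold(.3); st("up")
s=snapshot("scene"); P.append(pic()); cv2.imwrite("pics/u.png",np.hstack(P)[:,:,::-1])
```

```text
-0.12 23.75 [-2.1  1.1  5.9] [ 0.5   0.8  -0.01] [ 0.5425 -0.0186  0.0956]
-0.74 24.39 [-2.6  3.9  5.2] [ 1.03  0.67 -0.03] [ 0.5427 -0.0183  0.0956]
-1.36 25.03 [-1.2  5.8  3.6] [1.36 0.22 0.01] [ 0.5431 -0.0184  0.0956]
-1.98 25.68 [1.  4.8 1.4] [ 1.19 -0.25  0.  ] [ 0.5433 -0.0188  0.0957]
-2.6 26.32 [1.4 3.4 0.9] [ 0.82 -0.35  0.02] [ 0.5431 -0.0192  0.0957]
True
open 26.9 [ 0.5428 -0.0191  0.0957] [-0.24  0.04  0.27] [-0.    0.   -0.04] 0.0852
back 31.08 [ 0.5435 -0.019   0.0955] [-0.16 -0.5   0.25] [ 0.04  0.   -0.04] 0.0854
grip 31.88 [ 0.5435 -0.0189  0.0956] [-0.71  1.07  2.04] [ 0.11  0.11 -0.02] 0.0286
1.32 32.49 [-0.8 -0.5  3.4] [-0.17  0.38 -0.  ] [ 0.5433 -0.0191  0.0956]
0.74 33.1 [-3.3 -1.1  5.2] [-0.36  0.89 -0.01] [ 0.5429 -0.0191  0.0956]
0.16 33.71 [-4.3 -0.   6.1] [-0.15  1.17  0.  ] [ 0.5426 -0.0188  0.0956]
-0.42 34.32 [-4.1  0.3  7.1] [ 0.31  1.12 -0.03] [ 0.5427 -0.0184  0.0956]
-1.0 34.92 [-1.5  1.3  3.9] [0.47 0.61 0.03] [ 0.5434 -0.0183  0.0956]
True
open 36.07 [ 0.5435 -0.0189  0.0956] [-0.43  0.41  0.95] [-0.03 -0.01 -0.02] 0.0853
up 37.76 [ 0.5434 -0.0189  0.2197] [-0.41 -0.6   0.86] [ 0.01 -0.03  0.09] 0.0852
```

View pics/u.png

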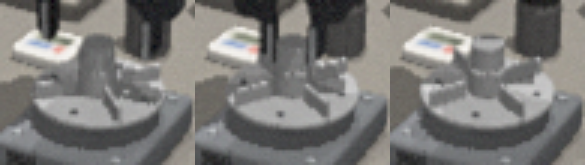

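Run:
```python
from h import *
s=snapshot("scene")
for z in(.114,.119,.121): print(proj(s,(.544,-.0195,z)))
g=cv2.cvtColor(s["frame"],cv2.COLOR_RGB2GRAY)
print(g[200:218,326:329].T); print("plate edges",[proj(s,(.544,-.0195,h)) for h in(.066,.073)])
```

```text
(np.float64(328.2191847876262), np.float64(208.08230129538705))
(np.float64(328.23102663241815), np.float64(206.40327307249393))
(np.float64(328.23577845701107), np.float64(205.72952267786422))
[[158 156 159 159 157 160 132 103 154 175 173 149 123 106 116 115 114 113]
 [162 156 154 156 163 159 132 103 161 176 174 159 126 114 117 116 115 114]
 [156 157 158 157 157 157 132 108 155 176 173 163 126 119 120 124 120 120]]
plate edges [(np.float64(328.1081776112585), np.float64(223.82175619783277)), (np.float64(328.1240706119487), np.float64(221.56832379991744))]
```

```bash
python3 -c "
from h import *
print(close_job())"
```

```text
the job is handed in; nothing more can be done
None
```

The impeller is pressed home on the spindle and was turned about 1.3 turns clockwise with low forces (under 10 N). It was left untouched, with nothing else moved, and handed in at about 38 s of the 67 s.

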